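# Gather the sharpeners in the lidded case

### The arm

A 6-joint arm with a two-finger parallel gripper is mounted at the origin on the work surface. World frame = base frame: x ahead of the robot, y to its left, z up, the work surface at z = 0. Lengths are in m, angles in degrees, forces in N, time in s.
With the tool pointing down it reaches from about 0.3 to 0.75 m from the base axis. Payload 8.5 kg.
Tool frame: the origin (TCP) lies at the very end of the fingers, on their centre line; the grasp point (between the pads) lies 19 mm behind it; z points along the fingers, y is the line along which they close (so a half turn about z gives the same grasp; the last joint's range is limited). The gripper opens to 85 mm and grips with 20 to 120 N. Pads are 22 mm wide; open, the fingers measure 114 mm over their backs; the gripper's body (76 mm by 85 mm) begins 54 mm behind the grasp point. The pads swing forward as they close: fully open they stand 13 mm farther back than shut.
Start: joints at [51.377, 21.807, 74.336, -0, 83.858, -12.336], TCP at [0.244, 0.493, 0.194] pointing down, gripper open.
Joint ranges: [-178.18, 178.18], [-50.72, 133.34], [12.68, 142.11], [-81.47, 261.47], [9.98, 163.14], [-165.26, 165.26]. Speed limits (degrees/s): [136.94, 136.94, 180, 180, 180, 180].

### API

Orientations are given as a 3x3 rotation matrix whose columns are the frame's x, y, z axes.
In Python, from rig import env, optics, spotter gives the robot as it stands.
- The arm moves only by the shell command python3 -m crank 'ROWS' [FORCE]. ROWS is JSON, one flat list of numbers, 5 for each row, row after row: the finger opening in cm, from 0 to 8.54, then the shift along the tool's x, y, z in cm, then the turn about the tool's z in rad. A call has exactly 8 rows; each row shifts and turns the commanded pose from where the row before left it, along the tool's axes as they then stand; what a row does not reach is not made up. A row lasts 1/12 s, in which the tool goes at most 41.7 mm and 7.16 degrees, less where a joint would pass 70% of its speed; a pose out of reach is approached as far as the arm can. A call is refused whole if a number of a shift passes 4.17 or a number of a turn 0.125, either way. A call with a gripper value outside its range is refused whole. The fingers move at their own pace and stop on an object; FORCE is the grip in N (left out, the last holds). Time passes only in rows, so rows that do not move let the fingers close, or fill a call up. It gives the time, the measured TCP pose, the force, the opening and the grip force at its end, in the units of the state.
- env.observe(): the state, without advancing time (a new reading comes with each control period).
- optics.get_image(name): name is "side" or "top" or "wrist"; returns a dict with "color" (420x560x3 uint8, red, green, blue), "intrinsics" (3x3 intrinsics, pixels), "pose" (4x4, takes a point from camera to world coordinates). Camera axes: x right, y up, looking along -z (the intrinsics and any distortion apply to the point x, -y, -z); pixel columns grow to the right and rows downward; lengths in m; the calibration is good to about 2 mm. The wrist camera is an equidistant fisheye: a pixel r from the principal point sees the ray r / f radians off the axis. A picture is of the moment at which its call begins. There is no depth.
- env.close_job(): hands the job in; it is judged then, once.
Trained networks look in a picture, given as the dict that the camera call returned (one of the last four; its "shot" number tells which), for a name from the list of things; names that differ only in an ending like _2 or _b are one class to them, and where a whole thing is asked for, a point or a joint stands for the part that bears it (a point fixed in the world has none). Each returns a list of dicts, best first, with "score" (0 to 1); they miss things now and then, are a little off and sometimes report something else, mostly with a low value. They report only what shows in the picture. A call takes as long as a camera call. They do not tell look-alikes from the thing itself.
- spotter.look_for(picture, query): "at" ([column, row] as shares, 0 to 1, of the picture: columns of its width, rows of its height, amid what is visible of it).
The state is a dict: "time_s": time; "q": joint angles; "qvel": joint speeds; "joint_efforts": joint torques, N m; "position": TCP position; "tool_rot": TCP orientation; "ft_force": force on the tool from outside, world axes, zero at the start; "wrist_torque": the same for the moment, N m; "grip_width": finger opening in m; "gripper_force": force on a finger pad.
Only numpy, scipy, OpenCV 4.12 (cv2) and the standard library are available. Lean on these libraries where they do the work, as an engineer would, in place of code of your own. Each camera call takes 0.05 s, during which the arm holds its last target. There are 200 camera calls.

### The job

Take the dark steel case that has the loose clear lid with a knob and, keeping the lid on, tip it thumb tab end down until both brass pencil sharpeners inside have slid to the tab end, and stand it flat on the desk again with the lid still in place. Then lift the lid off by its knob and lay it flat, knob up, on the desk beside the case, leaving both sharpeners at the tab end.

Things in the scene. Friction and masses are not known exactly. Their poses are not given: they have to be found in the camera images.
- case_centre (a point): Centre of the dark steel case, 15 mm above its underside. An open box 120 (x) x 58 (y) x 30 mm (z), walls and floor 4 mm, 0.25 kg, loose; pinch it across its 58 mm width. A thumb tab 30 mm wide sticks out 15 mm from its -x end (roughly towards the robot), 22 to 25 mm up. z up. The tin of like size with neither knob nor tab is not wanted.
- lid_knob (a point): Centre of the black upright knob (16 mm diameter, 20 mm tall) on the loose clear lid, 60 g: a 118 x 56 x 3 mm plate, top 10 mm below this point, with a 108 x 46 x 5 mm step below that drops into the case with 2 mm play; only gravity holds it. x along its length, z up. Knob centre 43 mm above the desk with the lid on the standing case, 18 mm with the lid flat on the desk.
- sharpener1_centre (a point): Centre of one brass pocket pencil sharpener, 24 x 15 x 11 mm, 22 g, lying loose on the floor of the case, at first in the half away from the tab, seen through the clear lid. It slides freely on the case's floor once that is tipped 20 degrees or more.
- sharpener2_centre (a point): Centre of the other, identical brass sharpener in the case.
Things that resemble listed ones, but are neither listed nor needed, are in the scene too. Leave any blue or pink look-alike of the part that bears lid_knob alone.

How it is judged:
By the outcome, as a careful person would: the job done as asked, in the order asked, and still so for the second after the job is handed in, with the robot touching nothing.
It also fails if it takes over 58 s, if anything falls off the work surface, if the arm or the gripper's body presses on something with over 40 N, if the wrist force passes 120 N, or if a joint passes its speed limit or range.

## Working session

There is one attempt and no reset: what is moved stays moved. The work goes in short steps, Python scripts to look and compute and a shell command to move; the robot and the scene stay as the last step left them, time stands still between calls to the robot, and variables do not carry over. Pictures are saved under pics/ and viewed, at most 10 in all, crops included, and the job is handed in when it is done.

```bash
mkdir -p pics; ls
cat > h.py <<'E'
import numpy as np, cv2
from rig import env, optics, spotter
def shot(n,f=None):
    p=optics.get_image(n)
    if f: cv2.imwrite('pics/'+f,p['color'][:,:,::-1])
    return p
def ray(p,uv,fish=False):
    K=np.array(p['intrinsics']);T=np.array(p['pose'])
    a=(uv[0]-K[0,2])/K[0,0];b=(uv[1]-K[1,2])/K[1,1]
    if fish:
        r=np.hypot(a,b);s=np.sin(r)/r if r>1e-9 else 1
        d=np.array([a*s,-b*s,-np.cos(r)])
    else: d=np.array([a,-b,-1.])
    return T[:3,3],T[:3,:3]@d
def onz(p,uv,z,fish=False):
    o,d=ray(p,uv,fish);return (o+d*(z-o[2])/d[2])
def proj(p,P,fish=False):
    K=np.array(p['intrinsics']);T=np.array(p['pose'])
    c=T[:3,:3].T@(np.array(P)-T[:3,3]);x,y,z=c[0],-c[1],-c[2]
    if fish:
        r=np.hypot(x,y);t=np.arctan2(r,z);x,y,z=x/r*t,y/r*t,1
    return K[0,0]*x/z+K[0,2],K[1,1]*y/z+K[1,2]
E
python3 - <<'E'
from h import *
zs=dict(case_centre=.015,lid_knob=.043,sharpener1_centre=.0095)
for n in ['top','side']:
    p=shot(n,n+'0.png')
    print(n,np.round(p['pose'],3).tolist())
    for q in zs:
        for d in spotter.look_for(p,q):
            uv=np.array(d['at'])*[560,420]; print(q,round(d['score'],2),uv.round(),onz(p,uv,zs[q]).round(3))
a=cv2.imread('pics/top0.png')
E
```

```text
pics
top [[-0.112, 0.972, -0.207, 0.346], [-0.994, -0.11, 0.019, -0.062], [-0.004, 0.208, 0.978, 0.838], [0.0, 0.0, 0.0, 1.0]]
case_centre 0.84 [356. 246.] [ 0.428 -0.219  0.015]
lid_knob 0.78 [346. 222.] [ 0.476 -0.2    0.043]
lid_knob 0.65 [414. 241.] [ 0.422 -0.329  0.043]
lid_knob 0.59 [280. 163.] [ 0.612 -0.084  0.043]
side [[0.974, 0.147, -0.173, 0.37], [-0.226, 0.563, -0.795, -0.767], [-0.02, 0.813, 0.581, 0.585], [0.0, 0.0, 0.0, 1.0]]
case_centre 0.86 [275. 301.] [ 0.473 -0.224  0.015]
lid_knob 0.93 [261. 373.] [ 0.425 -0.365  0.043]
lid_knob 0.86 [340. 230.] [ 0.607 -0.12   0.043]
lid_knob 0.66 [282. 280.] [ 0.487 -0.211  0.043]
```

View pics/top0.png

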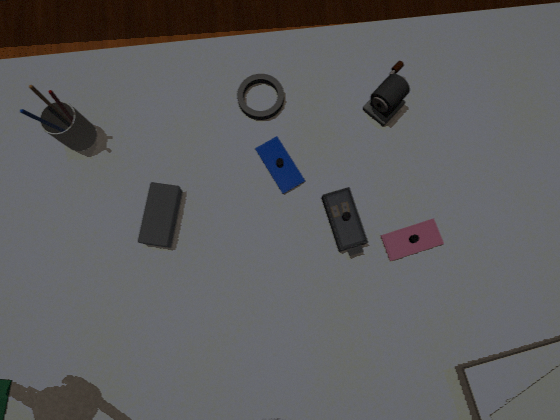

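View pics/side0.png

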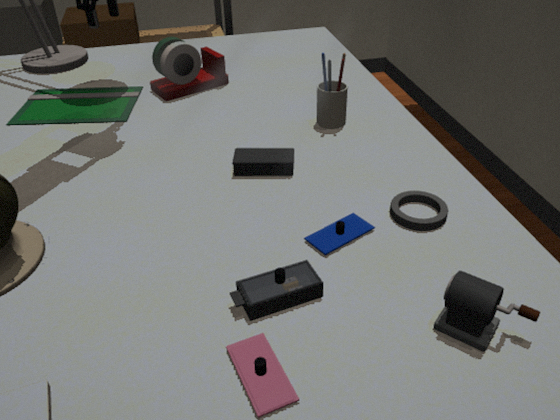

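Top view: the plain tin is at (160,215), the blue lid at (280,163), the pink lid at (414,240), and the knobbed and tabbed case with brass bits at (345,220). I choose the case and will check it in one crop.

Run:
```python
from h import *
a=cv2.imread('pics/top0.png')[180:265,300:400]
a=cv2.convertScaleAbs(a,alpha=1.6)
cv2.imwrite('pics/crop.png',cv2.resize(a,None,fx=7,fy=7,interpolation=cv2.INTER_CUBIC))
# triangulate knob
A=[];
pt=shot('top');ps=shot('side')
def tri(u,v):
    M=0;b=0
    for p,x in((pt,u),(ps,v)):
        o,d=ray(p,x);d=d/np.linalg.norm(d);Q=np.eye(3)-np.outer(d,d);M=M+Q;b=b+Q@o
    return np.linalg.solve(M,b)
print(tri((346,217),(280,275)))
# mask of dark case in top
p=pt['color'];g=p[:,:,:].max(2);m=np.zeros_like(g);m[180:265,315:372]=(g[180:265,315:372]<75)
n,l,s,c=cv2.connectedComponentsWithStats(m);k=1+s[1:,4].argmax()
pts=np.argwhere(l==k)[:,::-1].astype(float)
w=np.array([onz(pt,x,.03)[:2] for x in pts],np.float32)
print(s[k],cv2.minAreaRect(w*1000));
```

```text
[ 0.48509309 -0.20225707  0.04409583]
[ 321  187   48   72 1987] ((475.07476806640625, -201.31549072265625), (140.74095153808594, 62.54623794555664), 10.1734619140625)
```

View pics/crop.png

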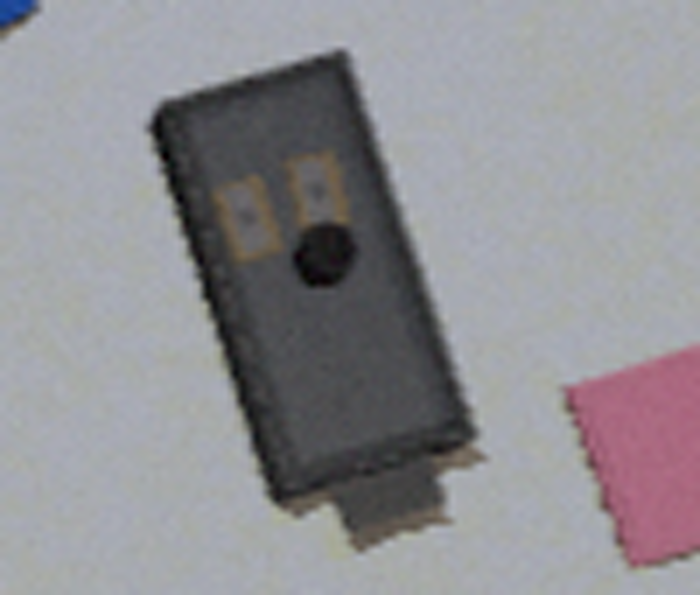

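The crop confirms it: knob at (346,216), tab at (356,250), and both brass sharpeners in the far half. The case centre is about (0.483,-0.201), yaw about 10°. The tool can only turn about z, so I'll pinch near the far end and lift that end, letting the case pivot in the pads with its tab end on the desk.

```bash
cat >> h.py <<'E'
def go(P,yaw=None):
    s=env.observe();R=np.array(s['tool_rot']);d=R.T@(np.array(P)-s['position'])*100
    out=f"t={s['time_s']:.2f} pos={np.round(s['position'],4)} z={R[:,2].round(3)} shift cm {d.round(2)}"
    if yaw is not None:
        a=np.deg2rad(yaw);ty=R.T@[-np.sin(a),np.cos(a),0]
        t=np.arctan2(-ty[0],ty[1]);t=(t+np.pi/2)%np.pi-np.pi/2
        out+=f" turn rad {t:.3f}"
    print(out)
E
python3 - <<'E'
from h import *
print(np.round(env.observe()['tool_rot'],3), env.observe()['ft_force'])
c=np.array([.483,-.201]);a=np.deg2rad(10);g=c+.042*np.array([np.cos(a),np.sin(a)])
go([*g,.12],10)
E
```

```text
[[-0.897  0.443 -0.   ]
 [ 0.443  0.897 -0.   ]
 [-0.    -0.    -1.   ]] [-0.49909779 -0.41682425  0.44071985]
t=0.50 pos=[0.2436 0.4931 0.1937] z=[-0. -0. -1.] shift cm [-55.59 -49.14   7.38] turn rad -0.633
```

```bash
python3 -m crank '[8.5,-3.09,-2.73,0,0,8.5,-3.09,-2.73,0,0,8.5,-3.09,-2.73,0,0,8.5,-3.09,-2.73,0,0,8.5,-3.09,-2.73,0,0,8.5,-3.09,-2.73,0,0,8.5,-3.09,-2.73,0,0,8.5,-3.09,-2.73,0,0]' 20
python3 -m crank '[8.5,-3.09,-2.73,0,0,8.5,-3.09,-2.73,0,0,8.5,-3.09,-2.73,0,0,8.5,-3.09,-2.73,0,0,8.5,-3.09,-2.73,0,0,8.5,-3.09,-2.73,0,0,8.5,-3.09,-2.73,0,0,8.5,-3.09,-2.73,0,0]'
python3 -m crank '[8.5,-3.09,-2.73,0,0,8.5,-3.09,-2.73,0,0,8.5,0,0,1,-0.105,8.5,0,0,1,-0.105,8.5,0,0,1,-0.105,8.5,0,0,1,-0.105,8.5,0,0,1,-0.105,8.5,0,0,1,-0.105]'
python3 - <<'E'
from h import *
p=shot('wrist','w1.png')
c=np.array([.483,-.201]);a=np.deg2rad(10);g=c+.042*np.array([np.cos(a),np.sin(a)])
go([*g,.12],10)
for q,z in dict(case_centre=.015,lid_knob=.043,sharpener1_centre=.0095).items():
    for d in spotter.look_for(p,q):
        uv=np.array(d['at'])*[560,420]; print(q,round(d['score'],2),uv.round(),onz(p,uv,z,True).round(4))
R=lambda x,y,z:(c[0]+x*np.cos(a)-y*np.sin(a),c[1]+x*np.sin(a)+y*np.cos(a),z)
im=p['color'][:,:,::-1].copy()
for x in(-.06,.06):
  for y in(-.029,.029):
    u=proj(p,R(x,y,.03),True);cv2.circle(im,(round(u[0]),round(u[1])),3,(0,0,255),1)
cv2.imwrite('pics/w1.png',im)
E
```

```text
time_s: 1.17
position: [0.3687, 0.186, 0.194]
tool_rot: [[-0.897, 0.443, 0.001], [0.443, 0.897, 0.0], [-0.001, 0.0, -1.0]]
ft_force: [0.9, 0.7, 0.1]
grip_width: 0.0849
gripper_force: 0.0
time_s: 1.83
position: [0.4937, -0.1197, 0.1938]
tool_rot: [[-0.896, 0.443, 0.0], [0.443, 0.896, -0.0], [-0.0, 0.0, -1.0]]
ft_force: [1.0, 0.8, 0.6]
grip_width: 0.0851
gripper_force: 0.0
time_s: 2.5
position: [0.5246, -0.1938, 0.1332]
tool_rot: [[-0.985, -0.175, -0.0], [-0.175, 0.985, -0.0], [0.0, 0.0, -1.0]]
ft_force: [-0.3, -0.4, 0.2]
grip_width: 0.0849
gripper_force: 0.0
t=2.55 pos=[ 0.5238 -0.1933  0.1313] z=[-0.003  0.002 -1.   ] shift cm [-0.05 -0.05  1.13] turn rad 0.008
case_centre 0.86 [284.  82.] [ 0.4182 -0.2142  0.015 ]
lid_knob 0.9 [283. 156.] [ 0.483  -0.2029  0.043 ]
lid_knob 0.86 [363. 283.] [ 0.588  -0.1064  0.043 ]
lid_knob 0.73 [161.  78.] [ 0.4311 -0.3184  0.043 ]
```

View pics/w1.png

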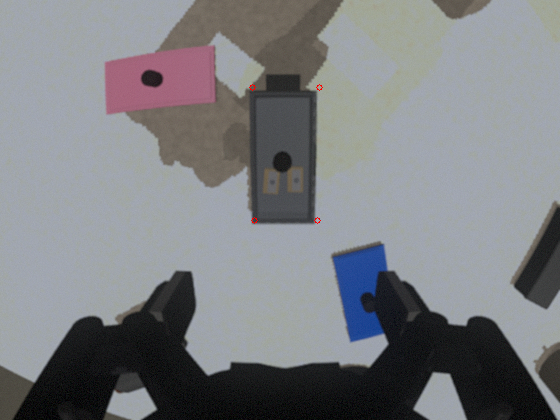

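The red dots (predicted rim) match the case, with the knob at (283,160); the true centre is about 1.5 mm to −y. Descending to grip near the far end.

```bash
python3 -m crank '[8.5,-0.05,-0.15,3,0,8.5,0,0,3,0,8.5,0,0,2.5,0,8.5,0,0,2,0,8.5,0,0,1.7,0,8.5,0,0,0,0,8.5,0,0,0,0,8.5,0,0,0,0]' 20
python3 -m crank '[5.7,0,0,0,0,5.7,0,0,0,0,5.7,0,0,0,0,5.7,0,0,0,0,5.7,0,0,0,0,5.7,0,0,0,0,5.7,0,0,0,0,5.7,0,0,0,0]' 20
```

```text
time_s: 3.37
position: [0.5262, -0.1957, 0.0132]
tool_rot: [[-0.986, -0.169, 0.002], [-0.169, 0.986, -0.001], [-0.002, -0.002, -1.0]]
ft_force: [0.3, 0.2, 0.1]
grip_width: 0.0848
gripper_force: 0.0
time_s: 4.03
position: [0.5254, -0.1952, 0.0117]
tool_rot: [[-0.985, -0.17, -0.0], [-0.17, 0.985, 0.0], [0.0, 0.0, -1.0]]
ft_force: [0.1, -0.9, -0.6]
grip_width: 0.0569
gripper_force: 0.0
```

```bash
python3 -m crank '[7,0,0,0,0,7,0,0,0,0,7,0,0,0.6,0,7,0,0,0,0,5.5,0,0,0,0,5.5,0,0,0,0,5.5,0,0,0,0,5.5,0,0,0,0]' 20
python3 - <<'E'
from h import *
p=shot('wrist','w2.png');s=env.observe();print(s['grip_width'],s['gripper_force'],s['position'])
E
```

```text
time_s: 4.7
position: [0.5254, -0.1952, 0.0058]
tool_rot: [[-0.985, -0.17, 0.0], [-0.17, 0.985, -0.0], [-0.0, -0.0, -1.0]]
ft_force: [-0.5, 0.2, 0.6]
grip_width: 0.0551
gripper_force: 0.0
0.05538397875684071 0.0 [ 0.52542381 -0.19522045  0.0057978 ]
```

View pics/w2.png

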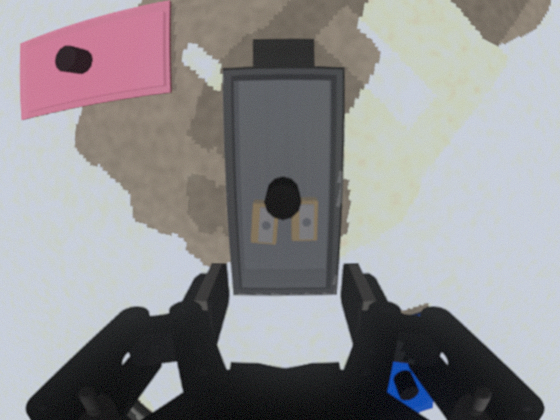

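The pads flank the case's far end (rows 265–295), with a small gap still visible on each side. Closing further.

```bash
python3 -m crank '[4.5,0,0,0,0,4.5,0,0,0,0,4.5,0,0,0,0,4.5,0,0,0,0,4.5,0,0,0,0,4.5,0,0,0,0,4.5,0,0,0,0,4.5,0,0,0,0]' 20
python3 - <<'E'
from h import *
p=shot('top');cv2.imwrite('pics/t3.png',cv2.resize(cv2.convertScaleAbs(p['color'][170:270,280:420,::-1],alpha=1.5),None,fx=5,fy=5))
E
```

```text
time_s: 5.42
position: [0.5254, -0.1952, 0.0057]
tool_rot: [[-0.985, -0.17, -0.0], [-0.17, 0.985, 0.0], [0.0, 0.0, -1.0]]
ft_force: [0.3, 0.2, 0.6]
grip_width: 0.045
gripper_force: 0.0
```

View pics/t3.png

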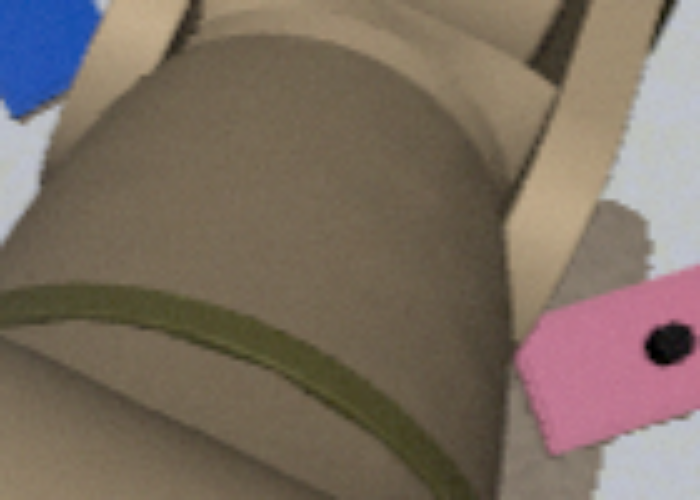

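Run:
```python
from h import *
p=shot('wrist');s=env.observe();print(np.round(p['pose'],3))
c=np.array([.4832,-.2025]);a=np.deg2rad(10)
R=lambda x,y,z:(c[0]+x*np.cos(a)-y*np.sin(a),c[1]+x*np.sin(a)+y*np.cos(a),z)
im=p['color'][:,:,::-1].copy()
def dot(P,col):
    u=proj(p,P,True);cv2.circle(im,(round(u[0]),round(u[1])),3,col,1)
for x in(-.06,.06):
  for y in(-.029,.029): dot(R(x,y,.03),(0,0,255)); dot(R(x,y,0),(0,255,255))
T=np.array(s['position']);Rt=np.array(s['tool_rot'])
for y in(-.0225,0,.0225):
  for x in(-.011,.011): dot(T+Rt@[x,y,-.01],(0,255,0))
cv2.imwrite('pics/w3.png',im)
for q,z in dict(lid_knob=.043).items():
    for d in spotter.look_for(p,q):
        uv=np.array(d['at'])*[560,420]; print(q,round(d['score'],2),uv.round(),onz(p,uv,z,True).round(4))
ps=shot('side')
for d in spotter.look_for(ps,'lid_knob'): print(d)
```

```text
[[-0.17  -0.941 -0.291  0.452]
 [ 0.985 -0.163 -0.05  -0.208]
 [-0.    -0.295  0.955  0.186]
 [ 0.     0.     0.     1.   ]]
lid_knob 0.93 [284. 175.] [ 0.4773 -0.2045  0.043 ]
lid_knob 0.76 [401. 387.] [ 0.5994 -0.105   0.043 ]
{'at': [0.6202, 0.5436], 'score': 0.73}
{'at': [0.4932, 0.6695], 'score': 0.68}
{'at': [0.4736, 0.8869], 'score': 0.64}
```

View pics/w3.png

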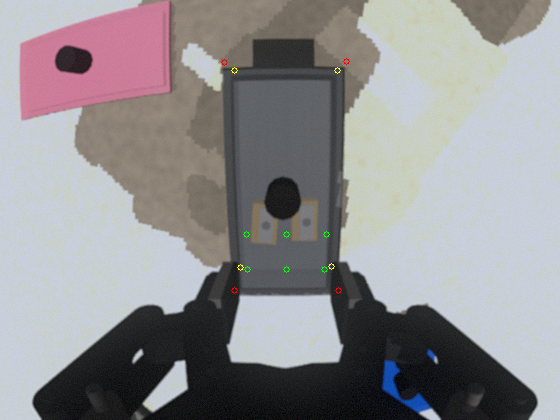

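Run:
```python
from h import *
p=shot('wrist');s=env.observe();T=np.array(s['position']);R=np.array(s['tool_rot'])
print(p['intrinsics'])
for (ul,ur,v,w) in((190,380,272,.085),(228,342,265,.0554),(238,337,263,.045)):
    for u,sg in((ul,-1),(ur,1)):
        o,d=ray(p,(u,v),True);o2=R.T@(o-T);d2=R.T@d
        k=(sg*w/2-o2[1])/d2[1];print(w,(o2+k*d2).round(4))
print(s['ft_force'],s['joint_efforts'])
```

```text
[[325.1922621    0.         284.56146209]
 [  0.         325.1922621  216.02425552]
 [  0.           0.           1.        ]]
0.085 [ 0.0096 -0.0425 -0.0557]
0.085 [ 0.0084  0.0425 -0.0534]
0.0554 [ 0.0065 -0.0277 -0.0414]
0.0554 [ 0.0047  0.0277 -0.0376]
0.045 [ 0.0085 -0.0225 -0.0431]
0.045 [ 0.0128  0.0225 -0.0522]
[-0.66718636 -1.05064626 -0.62752509] [-1.84844714e-03 -4.97538364e+01 -1.67284548e+01 -4.78755701e-04
  2.67806581e-04 -2.51670190e-05]
```

Run:
```python
from h import *
p=shot('side');w=shot('wrist');s=env.observe();T=np.array(s['position']);R=np.array(s['tool_rot'])
im=cv2.convertScaleAbs(p['color'][:,:,::-1],alpha=1.4)
for z in(0,-.013,-.05):
    for y in (-.0225,.0225):
        u=proj(p,T+R@[0,y,z]);cv2.circle(im,(round(u[0]),round(u[1])),2,(0,255,0),1)
A=cv2.resize(im[190:340,210:370],None,fx=3.75,fy=3.75)
B=cv2.resize(cv2.convertScaleAbs(w['color'][230:400,190:250,::-1],alpha=1.8),(198,562))
print(A.shape);cv2.imwrite('pics/s4.png',np.hstack([A,B[:A.shape[0]]]))
```

```text
(562, 600, 3)
```

View pics/s4.png

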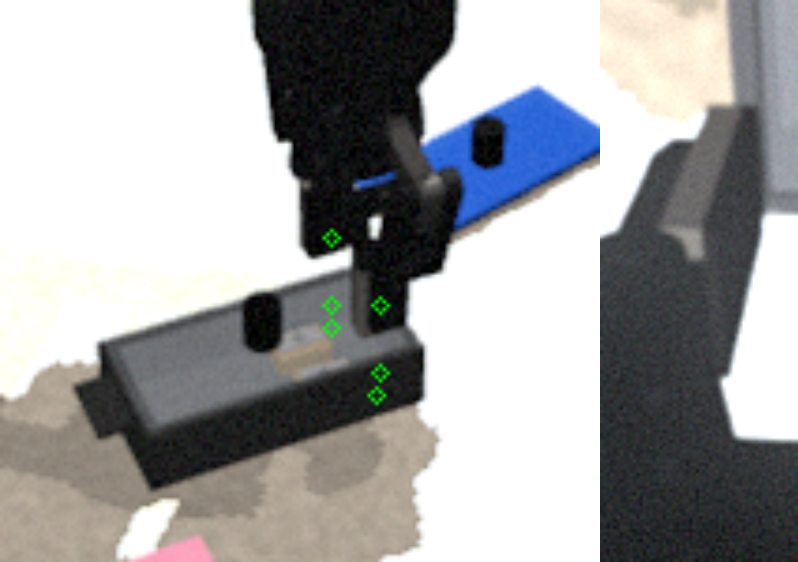

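The side crop shows that the fingertips (near one ending at (380,333)) are above the lid, about 35 mm short of the reported TCP. The pads need to go about 27 mm lower, so I'll open, descend gradually and watch the force.

```bash
python3 -m crank '[7.6,0,0,-0.5,0,7.6,0,0,0,0,7.6,0,0,0,0,7.6,0,0,1,0,7.6,0,0,0.7,0,7.6,0,0,0.6,0,7.6,0,0,0,0,7.6,0,0,0,0]' 20
python3 -m crank '[7.6,0,0,0.5,0,7.6,0,0,0.4,0,7.6,0,0,0,0,4.5,0,0,0,0,4.5,0,0,0,0,4.5,0,0,0,0,4.5,0,0,0,0,4.5,0,0,0,0]' 20
```

```text
time_s: 6.48
position: [0.5251, -0.195, -0.013]
tool_rot: [[-0.985, -0.17, -0.001], [-0.17, 0.985, 0.001], [0.001, 0.001, -1.0]]
ft_force: [-0.1, 0.1, 0.6]
grip_width: 0.0759
gripper_force: 0.0
time_s: 7.15
position: [0.5255, -0.1953, -0.0211]
tool_rot: [[-0.985, -0.17, 0.0], [-0.17, 0.985, -0.0], [-0.0, -0.0, -1.0]]
ft_force: [-0.5, -0.9, -0.4]
grip_width: 0.0573
gripper_force: 22.2
```

```bash
cat > k.py <<'E'
from h import *
p=shot('wrist')
for q in('lid_knob','sharpener1_centre','case_centre'):
    for d in spotter.look_for(p,q): print(q,round(d['score'],2),(np.array(d['at'])*[560,420]).round(1))
s=env.observe();print(s['time_s'],s['position'],s['ft_force'].round(1),s['grip_width'],s['gripper_force'])
E
python3 k.py
python3 -m crank '[4.5,0.1,0,-0.5,0,4.5,0.15,0,-0.5,0,4.5,0.15,0,-0.5,0,4.5,0.2,0,-0.5,0,4.5,0,0,0,0,4.5,0,0,0,0,4.5,0,0,0,0,4.5,0,0,0,0]' 20
python3 k.py
```

```text
lid_knob 0.59 [77.9 56.6]
lid_knob 0.58 [283.1 184.8]
lid_knob 0.55 [413.6 394.4]
case_centre 0.9 [285.6  41.4]
7.35 [ 0.52547705 -0.19528466 -0.02111174] [-0.5 -0.7  0.9] 0.05734725924399237 22.269461452960968
time_s: 8.02
position: [0.5194, -0.1961, -0.0015]
tool_rot: [[-0.985, -0.17, -0.0], [-0.17, 0.985, 0.0], [0.0, 0.0, -1.0]]
ft_force: [0.2, -0.3, -3.6]
grip_width: 0.0573
gripper_force: 22.3
lid_knob 0.88 [91.7 68.2]
lid_knob 0.83 [412.  389.5]
lid_knob 0.74 [281.6 185.2]
case_centre 0.97 [291.   42.8]
8.2167 [ 0.51942914 -0.19615449 -0.00146041] [-0.3 -0.1 -3.3] 0.05731502212320705 22.250443696975708
```

The wrist carries the full weight (3.4 N) and the knob hasn't shifted in view, so the case lifted level: the grip is too stiff. I'll set it down and test a softer grip through the commanded opening.

```bash
python3 -m crank '[4.5,0,0,0.6,0,4.5,0,0,0.6,0,4.5,0,0,0.5,0,4.5,0,0,0.25,0,4.5,0,0,0,0,5.72,0,0,0,0,5.72,0,0,0,0,5.72,0,0,0,0]' 20
python3 -m crank '[5.7,0,0,0,0,5.7,0,0,0,0,5.7,0,0,0,0,5.7,0,0,0,0,5.7,0,0,0,0,5.7,0,0,0,0,5.7,0,0,0,0,5.7,0,0,0,0]'
```

```text
time_s: 8.88
position: [0.5194, -0.1962, -0.021]
tool_rot: [[-0.985, -0.17, -0.0], [-0.17, 0.985, 0.0], [0.0, 0.0, -1.0]]
ft_force: [0.1, 1.6, -2.4]
grip_width: 0.0574
gripper_force: 22.5
time_s: 9.55
position: [0.5195, -0.1963, -0.0208]
tool_rot: [[-0.985, -0.17, 0.0], [-0.17, 0.985, -0.0], [-0.0, -0.0, -1.0]]
ft_force: [-1.2, -0.3, -2.5]
grip_width: 0.0569
gripper_force: 22.4
```

Force stays at 22 N whatever opening I command. I'll regrip at the very far edge instead: a small contact patch and a longer lever let gravity pivot the case.

```bash
python3 -m crank '[7.2,0,0,0,0,7.2,0,0,0,0,7.2,-0.7,0,0,0,7.2,-1,0,0,0,7.2,-0.5,0,0,0,7.2,0,0,0,0,4.5,0,0,0,0,4.5,0,0,0,0]' 20
python3 -m crank '[4.5,0,0,0,0,4.5,0,0,0,0,4.5,0,0,0,0,4.5,0,0,0,0,4.5,0.1,0,-0.5,0,4.5,0.1,0,-0.5,0,4.5,0.1,0,-0.5,0,4.5,0,0,0,0]' 20
python3 k.py
```

```text
time_s: 10.22
position: [0.5411, -0.1924, -0.0206]
tool_rot: [[-0.985, -0.17, 0.0], [-0.17, 0.985, -0.0], [-0.0, -0.0, -1.0]]
ft_force: [0.4, 0.8, -0.4]
grip_width: 0.0572
gripper_force: 21.5
time_s: 10.88
position: [0.5382, -0.1933, -0.0048]
tool_rot: [[-0.985, -0.17, 0.001], [-0.17, 0.985, -0.001], [-0.001, -0.001, -1.0]]
ft_force: [-0.6, 0.2, -2.4]
grip_width: 0.0572
gripper_force: 21.9
lid_knob 0.84 [281.  149.9]
lid_knob 0.84 [82.8 43.3]
lid_knob 0.81 [410.4 385.7]
case_centre 0.88 [288.2   8.2]
11.0833 [ 0.53814961 -0.1929803  -0.00588001] [ 1.1 -0.4 -2.4] 0.057302481053811194 21.9488824903965
```

Only part of the weight (2.4 N) is carried, so the tab edge is on the desk and the case is pivoting. Continuing along the arc to about 30°.

```bash
python3 -m crank '[4.5,0.15,0,-0.5,0,4.5,0.2,0,-0.5,0,4.5,0.2,0,-0.5,0,4.5,0.25,0,-0.5,0,4.5,0.25,0,-0.5,0,4.5,0,0,0,0,4.5,0,0,0,0,4.5,0,0,0,0]' 20
python3 k.py
python3 - <<'E'
from h import *
p=shot('side');cv2.imwrite('pics/s5.png',cv2.resize(cv2.convertScaleAbs(p['color'][190:340,210:370,::-1],alpha=1.4),None,fx=3.75,fy=3.75))
E
```

```text
time_s: 11.75
position: [0.5279, -0.1948, 0.0193]
tool_rot: [[-0.985, -0.17, 0.0], [-0.17, 0.985, -0.0], [-0.0, -0.0, -1.0]]
ft_force: [-0.6, -0.4, -2.7]
grip_width: 0.0571
gripper_force: 22.0
lid_knob 0.95 [108.1  59.6]
lid_knob 0.91 [409.  376.6]
lid_knob 0.66 [281.8 163.2]
case_centre 0.91 [297.3  34.4]
11.95 [ 0.52793677 -0.19477043  0.01908509] [ 1.4  0.2 -1.8] 0.05705173539042409 22.01350048184395
```

View pics/s5.png

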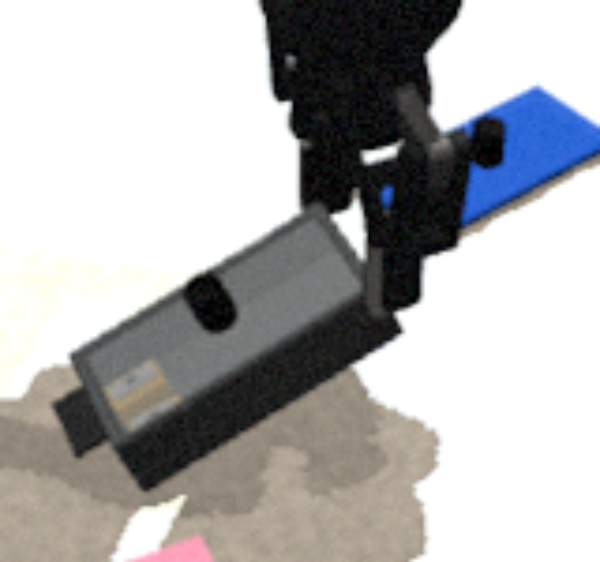

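Sharpeners now lie at the tab end (crop (145,390)), with the lid in place. Tipping slightly more for certainty, then lowering back along the arc.

```bash
python3 -m crank '[4.5,0.25,0,-0.4,0,4.5,0.25,0,-0.4,0,4.5,0,0,-0.3,0,4.5,0,0,0,0,4.5,0,0,0,0,4.5,0,0,0,0,4.5,-0.2,0,0.5,0,4.5,-0.3,0,0.6,0]' 20
python3 -m crank '[4.5,-0.25,0,0.5,0,4.5,-0.25,0,0.5,0,4.5,-0.2,0,0.5,0,4.5,-0.2,0,0.5,0,4.5,-0.2,0,0.5,0,4.5,-0.1,0,0.5,0,4.5,-0.1,0,0.5,0,4.5,0,0,0,0]' 20
python3 k.py
```

```text
time_s: 12.67
position: [0.5284, -0.195, 0.0193]
tool_rot: [[-0.985, -0.17, 0.001], [-0.17, 0.985, -0.001], [-0.001, -0.001, -1.0]]
ft_force: [1.8, 0.8, -0.1]
grip_width: 0.0569
gripper_force: 22.1
time_s: 13.33
position: [0.5402, -0.1923, -0.0169]
tool_rot: [[-0.985, -0.171, -0.002], [-0.171, 0.985, 0.001], [0.001, 0.001, -1.0]]
ft_force: [0.9, 0.0, -0.8]
grip_width: 0.0571
gripper_force: 21.9
lid_knob 0.95 [414.3 391.6]
lid_knob 0.87 [69.1 34.5]
lid_knob 0.74 [282.8 139.3]
case_centre 0.89 [351.7 133.2]
13.5333 [ 0.54012324 -0.19247283 -0.01581312] [-0.8 -0.1 -0.3] 0.05707503586546635 21.872578561306
```

```bash
python3 -m crank '[4.5,0,0,0.2,0,4.5,0,0,0.15,0,4.5,0,0,0.1,0,4.5,0,0,0,0,4.5,0,0,0,0,4.5,0,0,0,0,4.5,0,0,0,0,4.5,0,0,0,0]' 20
python3 -m crank '[7.5,0,0,0,0,7.5,0,0,0,0,7.5,0,0,0,0,7.5,0,0,0,0,7.5,0,0,-2.5,0,7.5,0,0,-4,0,7.5,0,0,-4,0,7.5,0,0,0,0]' 20
python3 - <<'E'
from h import *
p=shot('wrist','w6.png')
for q,z in dict(case_centre=.015,lid_knob=.043,sharpener1_centre=.0095).items():
    for d in spotter.look_for(p,q):
        uv=np.array(d['at'])*[560,420]; print(q,round(d['score'],2),uv.round(),onz(p,uv,z,True).round(4))
go([.483,-.2025,.1])
E
```

```text
time_s: 14.2
position: [0.541, -0.1926, -0.0199]
tool_rot: [[-0.985, -0.17, 0.001], [-0.17, 0.985, -0.0], [-0.001, -0.0, -1.0]]
ft_force: [0.2, 2.2, 6.1]
grip_width: 0.057
gripper_force: 22.4
time_s: 14.87
position: [0.5437, -0.1943, 0.0919]
tool_rot: [[-0.985, -0.171, 0.011], [-0.171, 0.985, -0.007], [-0.009, -0.008, -1.0]]
ft_force: [0.4, -0.9, 0.9]
grip_width: 0.0749
gripper_force: 0.0
case_centre 0.87 [292.  45.] [ 0.4121 -0.2125  0.015 ]
lid_knob 0.77 [288. 128.] [ 0.4773 -0.2041  0.043 ]
lid_knob 0.69 [150.  51.] [ 0.4335 -0.3146  0.043 ]
lid_knob 0.59 [368. 268.] [ 0.5724 -0.1226  0.043 ]
sharpener1_centre 0.17 [289.  42.] [ 0.4087 -0.2154  0.0095]
t=15.07 pos=[ 0.54   -0.1922  0.0837] z=[-0.002  0.001 -1.   ] shift cm [ 5.8  -0.04 -1.62]
```

View pics/w6.png

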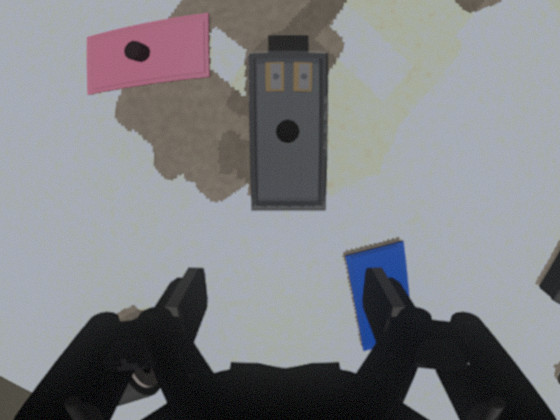

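Case stands flat with the lid on; sharpeners at (275,76) and (303,76) by the tab, knob at (287,131), about (0.479,-0.204). Moving over the knob to grip it.

```bash
python3 -m crank '[4.5,2.1,-0.1,0,0,4.5,2.1,0,0,0,4.5,2,0,0,0,4.5,0,0,0,0,4.5,0,0,0,0,4.5,0,0,0,0,4.5,0,0,0,0,4.5,0,0,0,0]' 20
python3 - <<'E'
from h import *
p=shot('wrist')
for d in spotter.look_for(p,'lid_knob'):
    uv=np.array(d['at'])*[560,420]; P=onz(p,uv,.043,True);print(round(d['score'],2),uv.round(),P.round(4))
    if d['score']>.3: go([P[0],P[1],.012])
E
```

```text
time_s: 15.73
position: [0.4802, -0.2039, 0.0843]
tool_rot: [[-0.985, -0.171, -0.0], [-0.171, 0.985, 0.0], [0.0, 0.0, -1.0]]
ft_force: [-0.1, 0.1, -0.1]
grip_width: 0.0448
gripper_force: 0.0
0.96 [143. 125.] [ 0.4251 -0.3169  0.043 ]
t=15.83 pos=[ 0.4801 -0.2039  0.0845] z=[-0.  0. -1.] shift cm [  7.34 -10.19   7.25]
0.87 [395. 374.] [ 0.6164 -0.0715  0.043 ]
t=15.83 pos=[ 0.4801 -0.2039  0.0845] z=[-0.  0. -1.] shift cm [-15.7   10.72   7.25]
0.58 [283. 207.] [ 0.4687 -0.2079  0.043 ]
t=15.83 pos=[ 0.4801 -0.2039  0.0845] z=[-0.  0. -1.] shift cm [ 1.19 -0.2   7.25]
```

Run:
```python
from h import *
p=shot('wrist');g=p['color'].max(2).astype(int)
print(g[150:262:4,283])
print(g[207,240:330:3], g[190,240:330:3])
m=np.zeros(g.shape,np.uint8);m[150:262,250:320]=(g[150:262,250:320]<40)
n,l,s,c=cv2.connectedComponentsWithStats(m)
for k in range(1,n):
    if s[k,4]>60: print(s[k],c[k].round(1),onz(p,c[k],.043,True).round(4))
```

```text
[83 89 90 89 90 89 87 92 90 91 89 90 91 84 89 30 25 35 47 47 43 38 85 95
 93 86 90 92]
[192 153 117  67  68  83  91  91  90  89  93  88  92  91  89  85  91  91
  92  92  89  92  88  91  91  75  62  82 151 189] [120 124 106  68  62  87  91  91  90  93  92  88  90  91  88  90  92  91
  87  90  88  92  89  88  91  81  60  86 121 184]
[275 210  20  14 168] [285.1 215.7] [ 0.4744 -0.2051  0.043 ]
```

Full knob blob spans rows 210–236, giving x ≈ 0.4785, so the tool is aligned. Descending and gripping.

```bash
python3 -m crank '[4.5,0.1,0,2,0,4.5,0,0,2,0,4.5,0,0,2,0,4.5,0,0,1.2,0,4.5,0,0,0,0,4.5,0,0,0,0,4.5,0,0,0,0,1,0,0,0,0]' 25
python3 -m crank '[1,0,0,0,0,1,0,0,0,0,1,0,0,0,0,1,0,0,0,0,1,0,0,0,0,1,0,0,0,0,1,0,0,0,0,1,0,0,0,0]' 25
```

```text
time_s: 16.55
position: [0.4793, -0.2046, 0.0137]
tool_rot: [[-0.985, -0.171, 0.001], [-0.171, 0.985, -0.001], [-0.001, -0.001, -1.0]]
ft_force: [-0.3, 1.0, -0.4]
grip_width: 0.0343
gripper_force: 0.0
time_s: 17.22
position: [0.4791, -0.2045, 0.0135]
tool_rot: [[-0.985, -0.17, 0.001], [-0.17, 0.985, -0.001], [-0.001, -0.001, -1.0]]
ft_force: [-1.0, 0.4, 6.1]
grip_width: 0.0125
gripper_force: 24.5
```

```bash
python3 -m crank '[1,0,0,-0.3,0,1,0,0,-0.4,0,1,0,0,-0.6,0,1,0,0,-1,0,1,0,0,-1.2,0,1,0,0,-1.5,0,1,0,0,0,0,1,0,0,0,0]' 25
python3 - <<'E'
from h import *
p=shot('wrist');
for q in('lid_knob','sharpener1_centre','case_centre'):
    for d in spotter.look_for(p,q): print(q,round(d['score'],2),(np.array(d['at'])*[560,420]).round(1))
g=p['color'].max(2).astype(int);print(g[40:300:8,283]);print(g[120,200:380:5]);print(g[180,200:380:5])
s=shot('side')
for q in('lid_knob','sharpener1_centre','case_centre'):
    for d in spotter.look_for(s,q): print(q,round(d['score'],2),(np.array(d['at'])*[560,420]).round(1))
print([np.round(proj(s,P),0) for P in((.479,-.2045,.043),(.479,-.2045,.093))])
E
```

```text
time_s: 17.88
position: [0.4789, -0.2044, 0.0632]
tool_rot: [[-0.985, -0.17, 0.001], [-0.17, 0.985, -0.001], [-0.001, -0.001, -1.0]]
ft_force: [0.1, 0.1, -0.7]
grip_width: 0.0124
gripper_force: 24.4
lid_knob 0.78 [135.8 127.6]
lid_knob 0.7 [285.1 214.2]
case_centre 0.74 [283.4 133.4]
[108 109 107 105 104 107 104 110 103 105  87  44  45  44  69  94  91  89
  94  91  93  93  92  96  91  94  34  23  29  31  30  36  83]
[112 130 132 128 127 135 111 108 104 106 103 101 104  89  88  89  85  86
  92  90  85  94 130 183 187 186 186 184 185 186 186 188 187 185 187 186]
[130 129 131 123 106 107 120 127 131  95  81  94  92 104 104 102  99  94
  91 104 102 104  99  92  84  97 177 187 186 187 187 186 188 185 188 183]
lid_knob 0.97 [336.2 232.5]
lid_knob 0.8 [269.7 261. ]
lid_knob 0.68 [259.9 373.6]
sharpener1_centre 0.55 [249.7 294. ]
case_centre 0.72 [277.3 294.4]
[array([276., 277.]), array([275., 252.])]
```

Lid weight (−0.7 N) is on the gripper and the knob is up. Carrying it to free desk on the +y side, clear of the blue lid.

```bash
python3 -m crank '[1,0,0.8,0,0,1,0.5,1.6,0,0,1,0.8,2,0,0,1,0.8,2,0,0,1,0.5,1.6,0,0,1,0.4,1.0,0,0,1,0,0.5,0,0,1,0,0,0,0]' 25
python3 -m crank '[1,0,0,1.2,0,1,0,0,1.6,0,1,0,0,1.6,0,1,0,0,1.2,0,1,0,0,0.8,0,1,0,0,0.5,0,1,0,0,0.3,0,1,0,0,0,0]' 25
python3 -m crank '[1,0,0,0.1,0,1,0,0,0.1,0,1,0,0,0,0,1,0,0,0,0,1,0,0,0,0,1,0,0,0,0,1,0,0,0,0,1,0,0,0,0]' 25
```

```text
time_s: 18.95
position: [0.433, -0.1151, 0.0629]
tool_rot: [[-0.985, -0.171, 0.0], [-0.171, 0.985, -0.0], [-0.0, -0.0, -1.0]]
ft_force: [-0.0, -0.1, -1.0]
grip_width: 0.0129
gripper_force: 24.4
time_s: 19.62
position: [0.4332, -0.116, -0.0095]
tool_rot: [[-0.985, -0.17, -0.0], [-0.17, 0.985, 0.0], [0.0, 0.0, -1.0]]
ft_force: [-0.5, 0.5, -1.2]
grip_width: 0.0127
gripper_force: 24.4
time_s: 20.28
position: [0.433, -0.1158, -0.0112]
tool_rot: [[-0.985, -0.17, 0.0], [-0.17, 0.985, -0.0], [-0.0, -0.0, -1.0]]
ft_force: [-0.5, -0.6, -0.2]
grip_width: 0.0128
gripper_force: 24.4
```

```bash
python3 -m crank '[1,0,0,0.1,0,1,0,0,0,0,1,0,0,0,0,4,0,0,0,0,4,0,0,0,0,4,0,0,0,0,4,0,0,0,0,4,0,0,0,0]' 25
python3 -m crank '[4,0,0,-1,0,4,0,0,-2,0,4,0,0,-3,0,4,0,0,-4,0,4,0,0,-4,0,4,0,4,0,0,4,0,4,0,0,4,0,4,0,0]'
python3 -m crank '[4,0,4,0,0,4,0,4,0,0,4,0,4,0,0,4,0,4,0,0,4,0,0,0,0,4,0,0,0,0,4,0,0,0,0,4,0,0,0,0]'
python3 - <<'E'
from h import *
for n in('top','side'):
    p=shot(n,n+'9.png')
    for q,z in dict(case_centre=.015,lid_knob=.043,sharpener1_centre=.0095).items():
        for d in spotter.look_for(p,q):
            uv=np.array(d['at'])*[560,420];print(n,q,round(d['score'],2),uv.round(),onz(p,uv,.018 if q=='lid_knob' else z).round(3))
    if n=='top':
        im=p['color'].astype(int)
        print([np.round(proj(p,P)) for P in((.433,-.116,.018),(.479,-.2045,.02))])
        b=(im[...,0]-im[...,2]>18);b[:180]=0;b[265:]=0;b[:,:315]=0;b[:,:][:,372:]=0
        y,x=np.nonzero(b);print(len(x),x.mean(),y.mean(),x.min(),x.max(),y.min(),y.max())
E
```

```text
time_s: 20.95
position: [0.433, -0.1158, -0.0124]
tool_rot: [[-0.985, -0.17, -0.0], [-0.17, 0.985, 0.0], [0.0, 0.0, -1.0]]
ft_force: [-0.2, 0.4, 1.0]
grip_width: 0.0401
gripper_force: 0.0
time_s: 21.62
position: [0.4121, 0.0035, 0.1282]
tool_rot: [[-0.986, -0.168, 0.001], [-0.168, 0.986, -0.0], [-0.001, -0.0, -1.0]]
ft_force: [0.6, -0.5, 0.2]
grip_width: 0.0401
gripper_force: 0.0
time_s: 22.28
position: [0.3856, 0.1591, 0.1277]
tool_rot: [[-0.986, -0.169, -0.0], [-0.169, 0.986, -0.0], [0.0, -0.0, -1.0]]
ft_force: [-0.2, -0.4, 0.0]
grip_width: 0.0399
gripper_force: 0.0
top case_centre 0.66 [346. 220.] [ 0.484 -0.207  0.015]
top lid_knob 0.89 [413. 243.] [ 0.42  -0.334  0.018]
top lid_knob 0.74 [278. 164.] [ 0.619 -0.08   0.018]
top lid_knob 0.68 [304. 250.] [ 0.431 -0.113  0.018]
[array([306., 249.]), array([346., 222.])]
136 350.7720588235294 241.89705882352942 341 361 235 249
side case_centre 0.84 [276. 290.] [ 0.478 -0.203  0.015]
side lid_knob 0.82 [263. 373.] [ 0.429 -0.348  0.018]
side lid_knob 0.66 [236. 260.] [ 0.429 -0.123  0.018]
side lid_knob 0.64 [337. 234.] [ 0.609 -0.1    0.018]
side sharpener1_centre 0.53 [250. 295.] [ 0.439 -0.197  0.009]
```

Both views put the knob at the lid-on-desk height at about (0.431,-0.115). The brass sits at the tab end of the case, at top-view pixels (341–361, 235–249). Handing in.

```bash
python3 -c "
from rig import env
print(env.close_job())"
```

```text
the job is handed in; nothing more can be done
None
```

I handed the job in at about 22 s: I tipped the case tab end down with the lid on, stood it flat again, then laid the lid knob up on the desk beside it. A camera view before the lid came off showed both sharpeners at the tab end; the last check confirmed brass there but did not count the two separately.

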